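# Drive home a ladder's spring pin

### The arm

A 6-joint arm with a two-finger parallel gripper is mounted at the origin on the work surface. World frame = base frame: x ahead of the robot, y to its left, z up, the work surface at z = 0. Lengths are in mm, angles in degrees, forces in N, time in s.
With the tool pointing down it reaches from about 300 to 850 mm from the base axis. Payload 4.2 kg.
Tool frame: the origin (TCP) lies at the centre of the arm's flange, where the gripper is bolted on; the fingertips stand 191 mm ahead of it and the grasp point (between the pads) lies 172 mm ahead of it; z points along the fingers, y is the direction in which the jaws open and shut (so a half turn about z gives the same grasp; the last joint's range is limited). The gripper opens to 91 mm and grips with 3 to 60 N. Pads are 32 mm wide; open, the fingers measure 118 mm over their backs; the gripper's body (76 mm by 178 mm) begins 60 mm behind the grasp point.
Start: joints at [-1.146, 18.312, 89.639, -0, 72.044, -1.146], TCP at [574.998, 0.001, 404.776] pointing down, gripper open.
Joint ranges: [-177.97, 177.97], [-48.28, 115.42], [12.27, 149.76], [-77.06, 257.06], [2.81, 150.46], [-146.56, 146.56]. Speed limits (degrees/s): [147.25, 147.25, 180, 180, 180, 180].

### API

Orientations are given as [roll, pitch, yaw] about the fixed x, y, z axes, in that order (R = Rz(yaw) Ry(pitch) Rx(roll)).
In Python, from workcell import status, vision, ticket gives the robot as it stands.
- The arm moves only by the shell command python3 -m jog 'ROWS' [FORCE]. ROWS is JSON, a list of rows, each a list of 7 numbers: the finger opening in m, from 0 to 0.0912, then the shift along the tool's x, y, z in m, then the turn, a rotation vector about the tool's x, y, z in rad. A call has 1 to 12 rows; each row shifts and turns the commanded pose from where the row before left it, along the tool's axes as they then stand; what a row does not reach is not made up. A row lasts 1/8 s, in which the tool goes at most 62.5 mm and 10.7 degrees, less where a joint would pass 70% of its speed; a pose out of reach is approached as far as the arm can. A call with a gripper value outside its range is refused whole. The fingers move at their own pace and stop on an object; FORCE is the grip in N (left out, the last holds). Time passes only in rows, so rows that do not move let the fingers close. It gives the time, the measured TCP pose, the force and the opening at its end, in the units of the state.
- status.state(): the state, without advancing time (a new reading comes with each control period).
- vision.grab_frame(name): name is "scene" or "side" or "wrist"; returns a dict with "color" (480x640x3 uint8, blue, green, red), "depth" (480x640 float32, mm along the optical axis (not along the pixel's ray), 0 where there is no reading), "fov_y" (degrees; the focal length in pixels is half the picture's height over the tangent of half this angle, whatever the lens; pixels are square), "cx", "cy" (the principal point, pixels), "pose" (4x4, takes a point from camera to world coordinates). Camera axes: x right, y down, z forward; pixel columns grow to the right and rows downward; lengths in mm; the calibration is good to about 2 mm. A picture is of the moment at which its call begins.
- ticket.job_done(): hands the job in, once; it reports no verdict.
Trained networks look in the newest picture that a camera, given by its name, has taken for a name from the list of things; names that differ only in an ending like _2 or _b are one class to them, and where a whole thing is asked for, a point or a joint stands for the part that bears it (a point fixed in the world has none). Each returns a list of dicts, best first, with "p" (0 to 1); they miss things now and then, are a little off and sometimes report something else, mostly with a low value. They report only what shows in the picture. A call takes as long as a camera call.
- vision.find_in(camera, label): "location" ([x, y, z] in mm, in world coordinates, good to about 4 mm: the middle of the surface that is visible of it).
- vision.silhouettes(camera, label): "pixels" (480x640 bool, what is visible of it).
The state is a dict: "time_s": time; "qpos": joint angles; "qvel": joint speeds; "effort": joint torques, N m; "ee_pos": TCP position; "ee_rot": TCP orientation; "force": force on the tool from outside, world axes, zero at the start; "torque": the same for the moment, N m; "gripper_width": finger opening in mm.
Only numpy, scipy, OpenCV 4.12 (cv2) and the standard library are available. Lean on these libraries where they do the work, as an engineer would, in place of code of your own. Each camera call takes 0.05 s, during which the arm holds its last target.

### The job

On the bench lie two short ladder stiles, each with a black hinge shoe at the end nearer the robot. Pick up the wooden mallet and with it drive the round-headed pin that stands up out of one shoe fully home, until its head sits down on its collar; do not push the pin with the gripper or arm, and do not press the square release catch on the other shoe. Then stand the mallet back on the bench, head upright as you found it, and let go.

Things in the scene. Friction and masses are not known exactly. Their poses are not given: they have to be found in the camera images.
- mallet: Wooden mallet, 0.3-0.5 kg, standing on one striking face, handle level. Pale head: 70 mm along the handle, 54 across, 96 tall; struck with its bottom or top face. Origin: centre of the bottom face; +z up the head. Handle along the mallet's own -x, from x=-35 to -215 mm: a bar 24 wide (y), 28 tall (z), centreline at z=48 mm. Mass centre near x=-15 mm. Not the steel hammer.
- pin (a joint): How far the round-headed spring pin is driven straight down into its shoe, in m: 0 fully out, 0.022 home on its collar (end stop). It starts 0 to 0.006 in, resists with about 7 to 8 N and stays where it is driven.
- pin_top (a point): Centre of the flat top of the pin's steel head (26 mm across, 6 thick, on an 11 mm shank): 81 to 87 mm above the bench at the start, 65 when home. Its fixed black shoe, 84 mm wide and 110 long, is centred on the pin, top at 56 mm, with a 32 mm round collar 3 mm thick. The stile (65 mm wide, top at 47 mm) runs 240 mm from the pin away from the robot.
- catch_top (a point): Centre of the top of the release catch on the other, like shoe: a square steel button 24 x 24 mm, its top 81 mm above the bench, on a light spring (about 2 N). To be left alone.

How it is judged (in metres and radians):
On the way, in this order (a step that is already met when the one before it is completed fails the run):
1. the mallet is lifted off the bench (height (world z) of mallet above 0.05 m), for 0.1 s.
2. the pin is driven home by the mallet (value of joint pin above 0.019 m and contact force between mallet and pin above 1 N).
At the end, for the whole second after the job is handed in: The pin is home to within 3 mm, and the mallet stands on the bench on its head, at rest and upright to within 10 degrees (value of joint pin above 0.019 m and height (world z) of mallet below 0.012 m and angle between mallet's own z axis and vertical below 0.17 rad and linear speed of mallet below 0.03 m/s); the robot touches nothing.
It fails at once if the gripper or arm pushes the pin (contact force between any of the fingers, the arm and pin above 1 N).
It fails at once if the release catch is pressed more than 6 mm (distance of catch_top from where it was at the start of the episode above 0.006 m).
It also fails if it takes over 42 s, if anything falls off the work surface, if the arm or the gripper's body presses on something with over 40 N, if the wrist force passes 120 N, or if a joint passes its speed limit or range.

## Working session

There is one attempt and no reset: what is moved stays moved. The work goes in short steps, Python scripts to look and compute and a shell command to move; the robot and the scene stay as the last step left them, time stands still between calls to the robot, and variables do not carry over. Pictures are saved under pics/ and viewed, and the job is handed in when it is done.

```bash
mkdir -p pics; ls
python3 - <<'E'
from workcell import status, vision
import cv2,numpy as np
print(status.state())
for c in ["scene","side","wrist"]:
    f=vision.grab_frame(c); cv2.imwrite(f"pics/{c}0.png",f["color"]); print(c,f["fov_y"],f["cx"],f["cy"],np.round(f["pose"],3).tolist())
    for l in ["mallet","pin","pin_top","catch_top"]:
        print(l,[(round(d["p"],2),np.round(d["location"],1).tolist()) for d in vision.find_in(c,l)])
E
```

```text
pics
{'time_s': 0.0, 'qpos': array([-1.14612104e+00,  1.83517478e+01,  8.97086900e+01, -2.24955385e-03,
        7.20437663e+01, -1.14457615e+00]), 'qvel': array([ 0.0030063 ,  0.00154877,  0.01907395, -0.0600909 ,  0.01444995,
        0.04151185]), 'effort': array([-5.01459035e-04, -4.12465632e+01, -2.31973493e+01,  7.28826877e-02,
        4.58198413e-02, -1.41870069e-04]), 'ee_pos': array([ 5.74821517e+02, -3.13589030e-03,  4.03903430e+02]), 'ee_rot': array([-1.79895774e+02,  5.67847226e-05,  8.99991506e+01]), 'force': array([ 0.12594145,  0.36367501, -0.40095648]), 'torque': array([ 0.00435502,  0.05574179, -0.02730479]), 'gripper_width': 91.08749805703353}
scene 57.98651438054503 321.1292218695658 233.77461587543104 [[-0.477, 0.498, -0.724, 1243.435], [0.879, 0.279, -0.387, 352.888], [0.009, -0.821, -0.571, 630.102], [0.0, 0.0, 0.0, 1.0]]
mallet [(0.82, [632.0, 339.2, 62.8])]
pin [(0.52, [612.4, -153.8, 91.7])]
pin_top [(0.55, [507.9, 106.3, 74.1]), (0.43, [606.0, -154.8, 86.2])]
catch_top [(0.75, [508.5, 108.8, 75.6])]
side 52.8474475741738 317.1192177514967 233.80861197420194 [[0.69, -0.428, 0.583, -31.693], [-0.723, -0.388, 0.571, -615.838], [-0.018, -0.816, -0.578, 708.984], [0.0, 0.0, 0.0, 1.0]]
mallet [(0.75, [565.7, 331.1, 57.3])]
pin []
pin_top [(0.42, [603.3, -160.6, 80.7])]
catch_top []
wrist 60.344042063119154 318.87974655420965 234.77106009021668 [[1.0, -0.001, -0.001, 573.952], [-0.001, -0.955, -0.295, 84.566], [-0.001, 0.295, -0.955, 383.508], [0.0, 0.0, 0.0, 1.0]]
mallet []
pin [(0.73, [604.8, -154.4, 86.0])]
pin_top [(0.95, [604.0, -154.3, 86.1])]
catch_top [(0.81, [508.6, 101.7, 84.4])]
```

View pics/scene0.png

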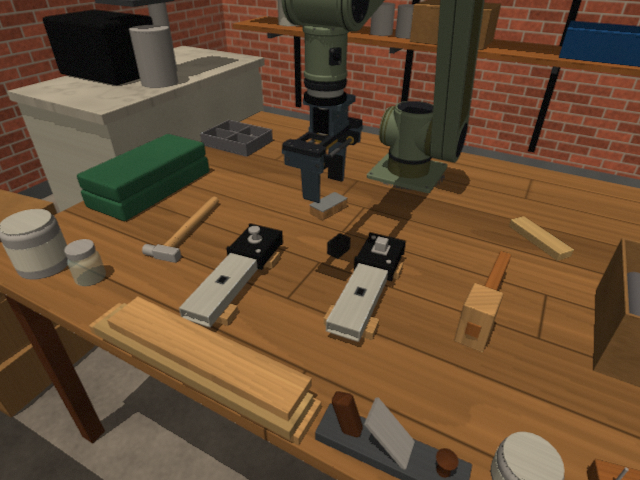

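View pics/side0.png

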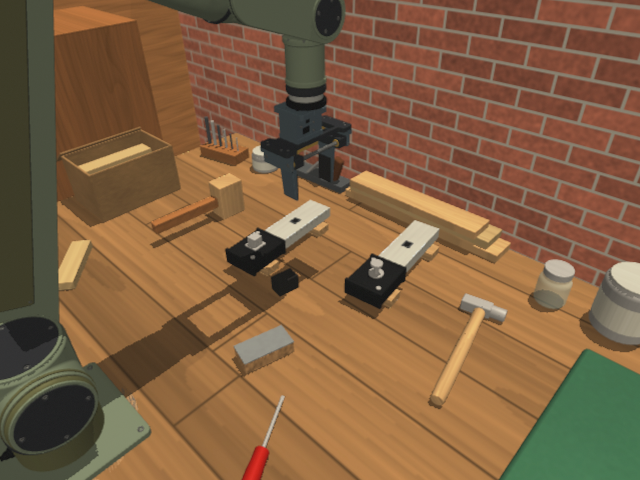

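View pics/wrist0.png

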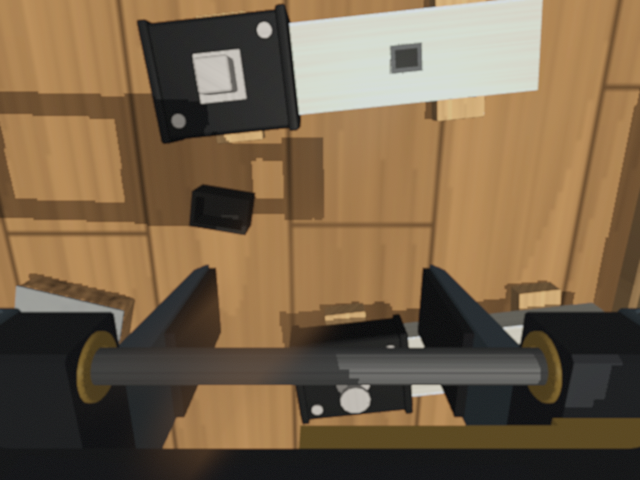

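The scene view shows the mallet with its head at about (480,315) and its handle running back to (503,257). The pin shoe is at (255,240), and the square catch is at (380,245). The side view shows the same layout: mallet at (225,197), pin at (377,268). The wrist view has the pin head at (355,400) and the catch at (215,75). Next I'll fit the mallet from the depth of both fixed cameras.

```bash
cat > h.py <<'E'
from workcell import status, vision
import cv2,numpy as np
def cloud(f,m):
    fl=240/np.tan(np.radians(f["fov_y"]/2)); d=f["depth"]
    v,u=np.nonzero(m&(d>0)); z=d[v,u]
    p=np.stack([(u-f["cx"])/fl*z,(v-f["cy"])/fl*z,z,np.ones_like(z)])
    return (f["pose"]@p)[:3].T
def proj(f,P):
    fl=240/np.tan(np.radians(f["fov_y"]/2)); P=np.atleast_2d(P)
    q=(np.linalg.inv(f["pose"])@np.c_[P,np.ones(len(P))].T)
    return np.c_[q[0]/q[2]*fl+f["cx"],q[1]/q[2]*fl+f["cy"]]
E
python3 - <<'E'
from h import *
for c in ["scene","side"]:
    f=vision.grab_frame(c)
    s=vision.silhouettes(c,"mallet"); print(c,[(round(x["p"],2),x["pixels"].sum()) for x in s])
    m=cv2.erode(s[0]["pixels"].astype(np.uint8),np.ones((3,3)))>0
    P=cloud(f,m); np.save(f"m_{c}.npy",P)
    print("z pct",np.percentile(P[:,2],[1,10,50,90,99]))
    t=P[P[:,2]>88]; print("top",len(t),t.mean(0),t[:,2].std())
    if len(t)>5: print("top rect",cv2.minAreaRect(t[:,:2].astype(np.float32)))
    h=P[(P[:,2]<75)]
    h=h[np.hypot(*(h[:,:2]-t[:,:2].mean(0)).T)>70]
    print("handle",len(h),h.mean(0),"z",np.percentile(h[:,2],[5,50,95]))
    ht=h[h[:,2]>57]; print("ht",len(ht))
    if len(ht)>5:
        r=cv2.minAreaRect(ht[:,:2].astype(np.float32)); print(r); print(np.degrees(np.arctan2(*(cv2.fitLine(ht[:,:2].astype(np.float32),2,0,.01,.01)[[1,0],0]))), cv2.boxPoints(r))
    s=vision.silhouettes(c,"pin_top")
    for x in s[:2]:
        P=cloud(f,x["pixels"]); print("pin",round(x["p"],2),len(P),P.mean(0),np.percentile(P[:,2],[5,50,95]))
E
```

```text
scene [(0.6, np.int64(2577))]
z pct [ 8.00109556 26.16359727 65.91918242 97.12254511 98.5883504 ]
top 835 [607.34349219 341.3722624   96.08381517] 2.0027945910463263
top rect ((601.3034057617188, 341.093017578125), (50.02521896362305, 73.02355194091797), 88.1921615600586)
handle 408 [462.14763559 348.66374188  62.64467813] z [60.87604108 62.77905229 64.28955304]
ht 406
((458.11187744140625, 348.3756103515625), (21.367618560791016, 133.33523559570312), 87.59739685058594)
-2.7134492 [[391.055   340.49597]
 [524.273   334.90643]
 [525.16876 356.25525]
 [391.95074 361.8448 ]]
pin 0.68 104 [ 609.05508164 -156.25814508   80.06732168] [62.28778561 84.43498729 87.21894391]
side [(0.98, np.int64(2026))]
z pct [ 9.84365012 27.89120242 59.33851689 95.05647009 98.12475653]
top 265 [592.88626126 329.32816793  95.28021278] 2.5591589650376245
top rect ((595.8794555664062, 332.4799499511719), (48.24528121948242, 64.01827239990234), 88.00617218017578)
handle 577 [450.91291628 338.34842117  55.23393017] z [42.74811356 56.98345227 63.42047647]
ht 288
((454.09222412109375, 341.4930114746094), (21.308183670043945, 138.0338897705078), 86.37653350830078)
-3.2164505 [[384.53992 335.22205]
 [522.29785 326.4984 ]
 [523.64453 347.76398]
 [385.8866  356.4876 ]]
```

```bash
python3 -m jog '[[0.091,0.05,-0.01,0,0,0,0],[0.091,0.05,-0.01,0,0,0,0],[0.091,0.05,-0.01,0,0,0,0],[0.091,0.05,-0.01,0,0,0,0],[0.091,0.05,-0.01,0,0,0,0],[0.091,0.05,-0.01,0,0,0,0],[0.091,0.042,-0.01,0,0,0,0],[0.091,0,0,0,0,0,0.18],[0.091,0,0,0,0,0,0.18],[0.091,0,0,0,0,0,0.18],[0.091,0,0,0,0,0,0.18],[0.091,0,0,0,0,0,0.18]]' 40
python3 -m jog '[[0.091,0,0,0,0,0,0.18],[0.091,0,0,0,0,0,0.18],[0.091,0,0,0,0,0,0.18],[0.091,0,0,0,0,0,0.18],[0.091,0,0,0,0,0,0],[0.091,0,0,0,0,0,0]]'
python3 - <<'E'
from h import *
f=vision.grab_frame("wrist"); cv2.imwrite("pics/wrist1.png",f["color"]); print(np.round(f["pose"],3).tolist())
s=vision.silhouettes("wrist","mallet"); print([(round(x["p"],2),x["pixels"].sum()) for x in s])
m=cv2.erode(s[0]["pixels"].astype(np.uint8),np.ones((3,3)))>0
P=cloud(f,m)
t=P[P[:,2]>88]; print("top",len(t),t.mean(0)); 
if len(t)>5: print(cv2.minAreaRect(t[:,:2].astype(np.float32)))
h=P[(P[:,2]<72)&(P[:,2]>54)];print("h",len(h),h.mean(0))
if len(h)>5:
    r=cv2.minAreaRect(h[:,:2].astype(np.float32)); print(r,cv2.boxPoints(r).tolist()); print(cv2.fitLine(h[:,:2].astype(np.float32),2,0,.01,.01).ravel())
E
```

```text
time_s: 2.55
ee_pos: [505.0, 342.1, 404.7]
ee_rot: [180.0, 0.0, 38.1]
force: [-0.4, 0.3, -0.5]
gripper_width: 90.9
time_s: 3.3
ee_pos: [505.0, 342.0, 404.7]
ee_rot: [180.0, -0.0, -2.7]
force: [-0.2, 0.0, 0.0]
gripper_width: 91.0
[[-0.048, -0.954, -0.296, 587.844], [-0.999, 0.045, 0.014, 338.683], [0.0, 0.296, -0.955, 383.52], [0.0, 0.0, 0.0, 1.0]]
[(0.55, np.int64(14691))]
top 8525 [599.21081716 340.92103467  94.68973291]
((597.7154541015625, 340.84527587890625), (52.25239944458008, 68.76473236083984), 87.07477569580078)
h 5316 [480.18588263 347.21404266  60.76022774]
((473.0445251464844, 347.1046142578125), (23.39217758178711, 174.56961059570312), 87.20560455322266) [[385.2933044433594, 339.677734375], [559.6553344726562, 331.1671142578125], [560.7957763671875, 354.531494140625], [386.4337158203125, 363.0421142578125]]
[ 9.9863821e-01 -5.2169647e-02  4.8018588e+02  3.4721405e+02]
```

View pics/wrist1.png

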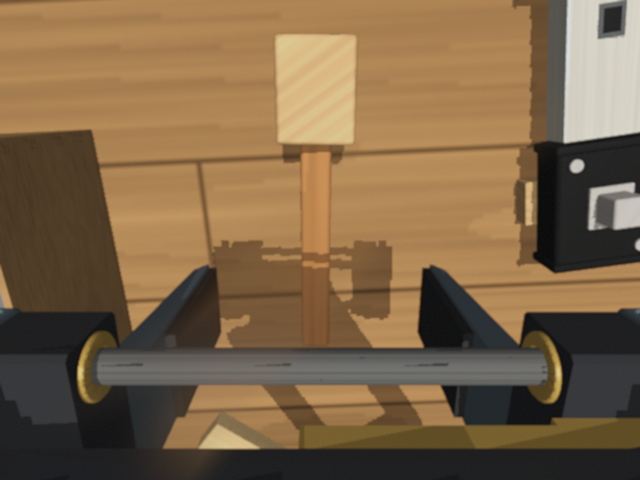

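The wrist view shows the mallet's head top at (315,90) and its handle running down to (315,345), centred between the fingers. The fitted sizes match the text. I'll go down onto the handle 58 mm behind the head centre.

```bash
python3 -m jog '[[0.091,0.035,-0.0035,0.02,0,0,-0.003],[0.091,0,0,0.04,0,0,0],[0.091,0,0,0.04,0,0,0],[0.091,0,0,0.04,0,0,0],[0.091,0,0,0.025,0,0,0],[0.091,0,0,0.0195,0,0,0],[0.091,0,0,0,0,0,0]]'
python3 - <<'E'
from h import *
f=vision.grab_frame("wrist"); cv2.imwrite("pics/wrist2.png",f["color"])
f=vision.grab_frame("side"); cv2.imwrite("pics/side2.png",f["color"])
E
```

```text
time_s: 4.28
ee_pos: [539.7, 343.5, 218.7]
ee_rot: [179.9, 0.2, -2.6]
force: [0.3, 0.0, -0.7]
gripper_width: 91.3
```

View pics/wrist2.png

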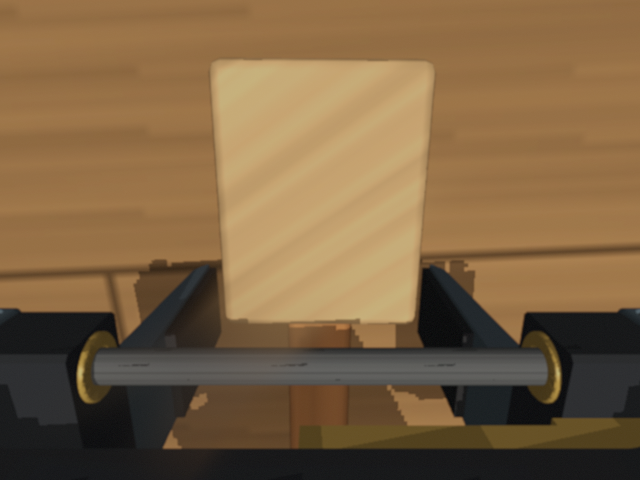

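View pics/side2.png

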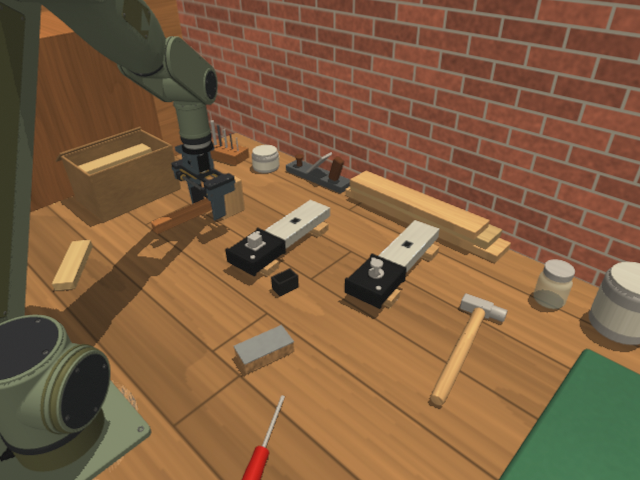

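The handle at (320,385) is centred between the open fingers and the head, spanning (212–433, 60–322), is clear of the gripper body. I'll close and lift.

```bash
python3 -m jog '[[0.02,0,0,0,0,0,0],[0.02,0,0,0,0,0,0],[0.02,0,0,0,0,0,0],[0.01,0,0,0,0,0,0],[0.01,0,0,0,0,0,0],[0.01,0,0,0,0,0,0],[0.01,0,0,0,0,0,0],[0.01,0,0,0,0,0,0]]' 60
python3 -m jog '[[0.01,0,0,-0.005,0,0,0],[0.01,0,0,-0.015,0,0,0],[0.01,0,0,-0.03,0,0,0],[0.01,0,0,-0.03,0,0,0],[0.01,0,0,-0.03,0,0,0],[0.01,0,0,-0.03,0,0,0],[0.01,0,0,-0.03,0,0,0],[0.01,0,0,-0.03,0,0,0],[0.01,0,0,0,0,0,0],[0.01,0,0,0,0,0,0]]'
python3 - <<'E'
from h import *
f=vision.grab_frame("wrist"); cv2.imwrite("pics/wrist3.png",f["color"])
s=vision.silhouettes("wrist","mallet"); print([(round(x["p"],2),x["pixels"].sum()) for x in s])
m=cv2.erode(s[0]["pixels"].astype(np.uint8),np.ones((7,7)))>0
P=cloud(f,m); t=P[P[:,2]>P[:,2].max()-25]
c=t.mean(0);u,S,vt=np.linalg.svd(t-c,full_matrices=False); print(c,vt[2],S/len(t)**.5); print(cv2.minAreaRect(t[:,:2].astype(np.float32)))
print(status.state())
f=vision.grab_frame("side"); cv2.imwrite("pics/side3.png",f["color"])
E
```

```text
time_s: 5.38
ee_pos: [540.1, 343.6, 220.2]
ee_rot: [180.0, 0.0, -2.6]
force: [-0.1, -0.8, -0.5]
gripper_width: 23.6
time_s: 6.62
ee_pos: [539.7, 343.6, 419.1]
ee_rot: [179.9, 0.1, -2.6]
force: [0.1, -0.5, -4.8]
gripper_width: 23.8
[]Traceback (most recent call last):
  File "<stdin>", line 4, in <module>
IndexError: list index out of range
```

View pics/wrist3.png

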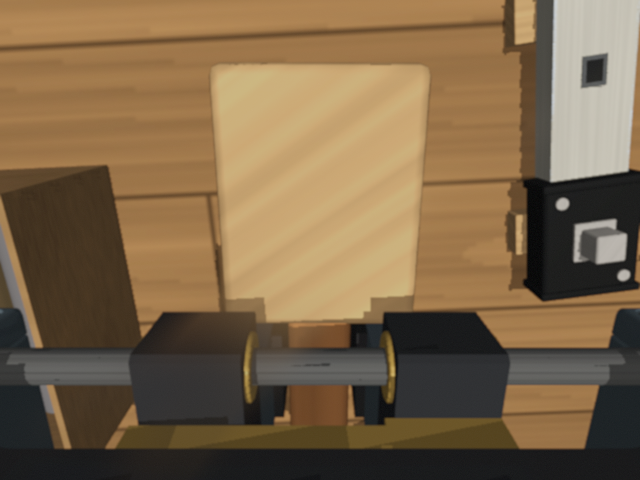

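```bash
python3 -m jog '[[0.01,0.004,0.03,0,0,0,0],[0.01,0.004,0.04,0,0,0,0],[0.01,0.004,0.045,0,0,0,0],[0.01,0.004,0.045,0,0,0,0],[0.01,0.004,0.045,0,0,0,0],[0.01,0.004,0.045,0,0,0,0],[0.01,0.004,0.04,0,0,0,0],[0.01,0.004,0.03,0,0,0,0],[0.01,0,0.02,0,0,0,0],[0.01,0,0,0,0,0,0],[0.01,0,0,0,0,0,0]]'
python3 - <<'E'
from h import *
f=vision.grab_frame("wrist"); cv2.imwrite("pics/wrist4.png",f["color"])
for l in ["mallet","pin_top","pin"]:
  s=vision.silhouettes("wrist",l); print(l,[(round(x["p"],2),x["pixels"].sum()) for x in s], [(round(d["p"],2),np.round(d["location"],1).tolist()) for d in vision.find_in("wrist",l)])
  if l!="mallet":
    for x in s[:2]:
      P=cloud(f,x["pixels"]);v,u=np.nonzero(x["pixels"]);print(u.mean(),v.mean(),np.median(P,0),np.percentile(P[:,2],[5,95]))
      t=P[P[:,2]>np.percentile(P[:,2],90)-5]; print("top",len(t),t.mean(0),cv2.minAreaRect(t[:,:2].astype(np.float32)))
m=np.zeros((480,640),bool); m[80:270,235:405]=1
t=cloud(f,m);c=t.mean(0);u,S,vt=np.linalg.svd(t-c,full_matrices=False); print("head",c,vt[2],S/len(t)**.5)
print(status.state()["ee_pos"],status.state()["ee_rot"])
f=vision.grab_frame("side"); cv2.imwrite("pics/side4.png",f["color"])
E
```

```text
time_s: 8.1
ee_pos: [556.3, 3.3, 419.9]
ee_rot: [-180.0, 0.0, -2.6]
force: [-0.2, 0.4, -4.4]
gripper_width: 23.7
mallet [(0.88, np.int64(56658))] [(0.97, [617.6, 3.9, 299.0])]
pin_top [(0.73, np.int64(1069))] [(0.71, [607.3, -155.1, 85.8])]
530.645463049579 143.33208606173994 [ 605.56336381 -156.7267236    83.55583483] [78.01025342 84.86481483]
top 998 [ 605.30872189 -157.16220451   83.51786458] ((605.0432739257812, -157.87925720214844), (25.3301944732666, 25.419740676879883), 7.275046348571777)
pin [(0.82, np.int64(1030))] [(0.56, [608.4, -155.0, 84.6])]
530.473786407767 143.45825242718448 [ 605.50794904 -156.62713645   83.58076257] [79.89806244 84.87299204]
top 984 [ 605.38030772 -157.02772335   83.51791747] ((605.135009765625, -157.48532104492188), (25.153709411621094, 24.93540382385254), 40.780460357666016)
head [622.22497601   0.80260895 294.45041869] [-0.00161972  0.00115819 -0.99999802] [13.93461389 12.43802716  0.61430402]
[556.37013976   3.17871639 420.29664411] [-1.79994810e+02 -6.68851842e-03 -2.60022347e+00]
```

View pics/wrist4.png

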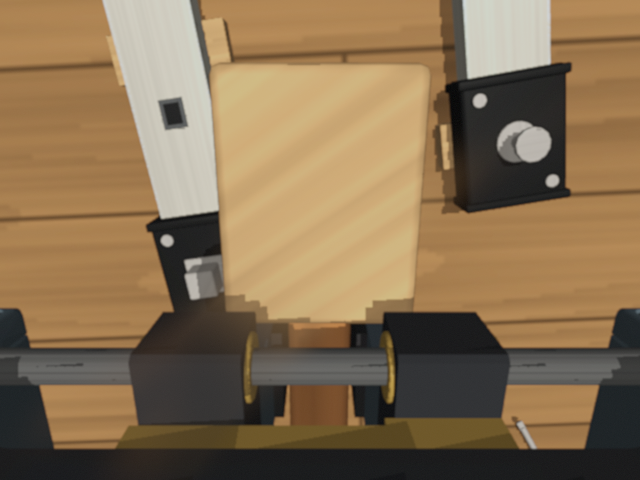

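View pics/side4.png

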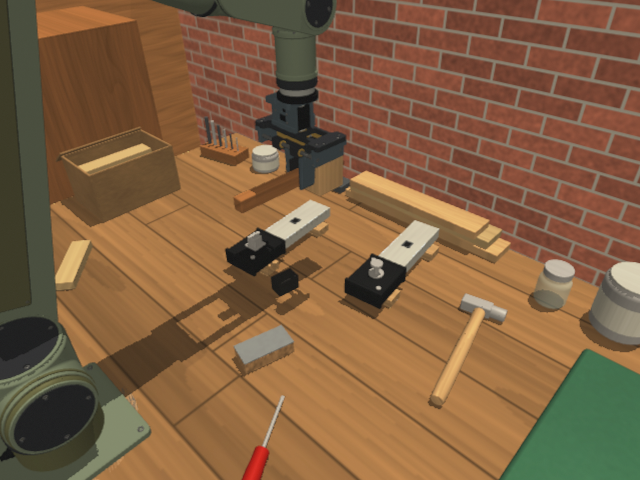

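The pin head at (530,143) stands clear at (605, −156.5, 84), the two depth readings agree, and the mallet is level to 0.2°. I'll move over the pin.

```bash
python3 -m jog '[[0.01,0.002,0.03,0,0,0,0],[0.01,0.002,0.04,0,0,0,0],[0.01,0.002,0.04,0,0,0,0],[0.01,0.001,0.03,0,0,0,0],[0.01,0,0.0175,0,0,0,0],[0.01,0,0,0.03,0,0,0],[0.01,0,0,0.03,0,0,0],[0.01,0,0,0.02,0,0,0],[0.01,0,0,0.015,0,0,0],[0.01,0,0,0,0,0,0],[0.01,0,0,0,0,0,0]]'
python3 - <<'E'
from h import *
for c in ["side","scene"]:
    f=vision.grab_frame(c); im=f["color"]
    u,v=proj(f,[605,-156.5,90])[0].astype(int); print(c,u,v)
    cr=im[max(v-90,0):v+90,max(u-120,0):u+120]; cv2.imwrite(f"pics/{c}5.png",cv2.resize(cr,None,fx=3,fy=3,interpolation=cv2.INTER_CUBIC))
E
```

```text
time_s: 9.88
ee_pos: [556.5, -155.0, 326.2]
ee_rot: [180.0, -0.1, -2.6]
force: [0.2, -0.9, -4.5]
gripper_width: 23.8
side 375 260
scene 254 226
```

View pics/side5.png

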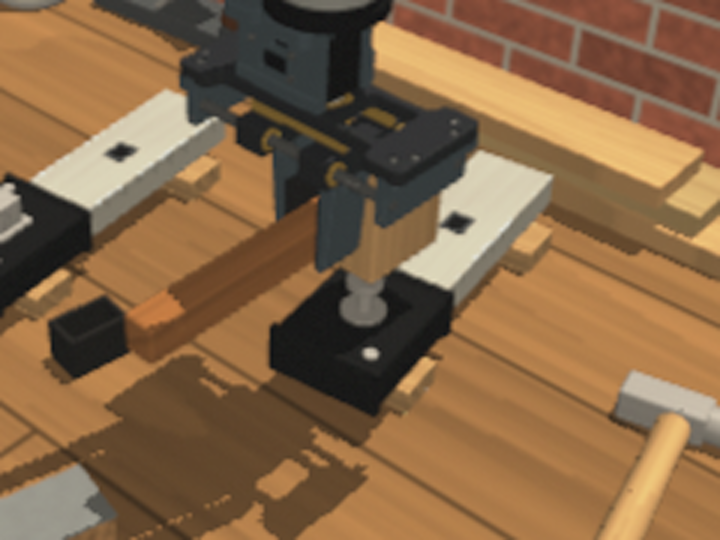

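View pics/scene5.png

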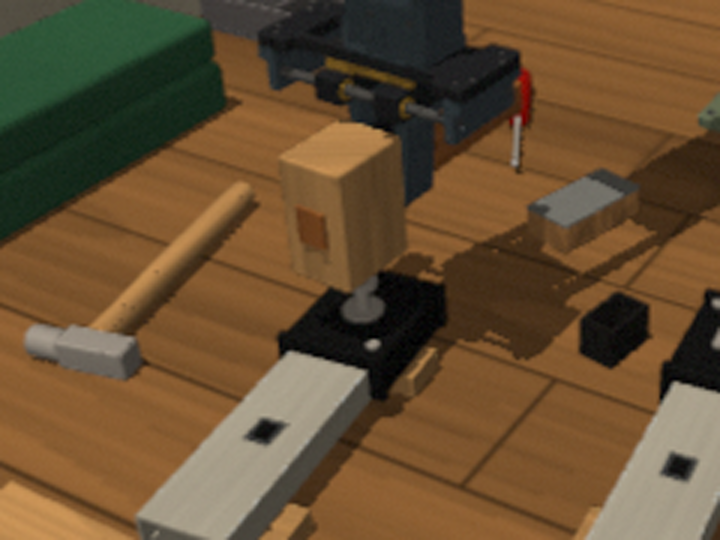

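Both crops show the head right over the pin, with only the pin's underside showing: side crop (365,285), scene crop (360,290). Pressing down now.

```bash
python3 -m jog '[[0.01,0,0,0.01,0,0,0],[0.01,0,0,0.01,0,0,0],[0.01,0,0,0.005,0,0,0],[0.01,0,0,0.005,0,0,0]]'
python3 -m jog '[[0.01,0,0,0.005,0,0,0],[0.01,0,0,0.004,0,0,0],[0.01,0,0,0,0,0,0]]'
```

```text
time_s: 10.48
ee_pos: [556.0, -155.0, 295.6]
ee_rot: [-180.0, -0.0, -2.6]
force: [-2.5, 0.6, 3.6]
gripper_width: 23.8
time_s: 10.85
ee_pos: [556.1, -155.0, 285.8]
ee_rot: [-180.0, 0.0, -2.6]
force: [-0.7, -0.4, 0.0]
gripper_width: 23.7
```

```bash
python3 -m jog '[[0.01,0,0,0.002,0,0,0],[0.01,0,0,0.001,0,0,0]]'; python3 -m jog '[[0.01,0,0,0.002,0,0,0]]';python3 -m jog '[[0.01,0,0,0.002,0,0,0]]'
```

```text
time_s: 11.1
ee_pos: [555.9, -155.0, 285.0]
ee_rot: [180.0, -0.0, -2.6]
force: [-7.5, 1.4, 16.0]
gripper_width: 23.9
time_s: 11.22
ee_pos: [555.7, -155.0, 284.7]
ee_rot: [180.0, -0.1, -2.6]
force: [-13.8, 2.9, 29.4]
gripper_width: 23.4
time_s: 11.35
ee_pos: [555.5, -154.9, 284.5]
ee_rot: [180.0, -0.1, -2.6]
force: [-17.5, 3.5, 39.2]
gripper_width: 23.9
```

There is a hard stop at TCP z ≈ 285, which matches the 65 mm home height. I'll lift off and look.

```bash
python3 -m jog '[[0.01,0,0,-0.005,0,0,0],[0.01,0,0,-0.01,0,0,0],[0.01,0,0,-0.03,0,0,0],[0.01,0,0,-0.04,0,0,0],[0.01,0,0,-0.04,0,0,0],[0.01,0,0,-0.02,0,0,0],[0.01,0,-0.03,0,0,0,0],[0.01,-0.004,-0.04,0,0,0,0],[0.01,-0.004,-0.045,0,0,0,0],[0.01,0,-0.035,0,0,0,0],[0.01,0,0,0,0,0,0],[0.01,0,0,0,0,0,0]]'
python3 - <<'E'
from h import *
f=vision.grab_frame("wrist"); cv2.imwrite("pics/wrist6.png",f["color"])
for l in ["pin_top","catch_top"]:
  s=vision.silhouettes("wrist",l); 
  for x in s[:2]:
      P=cloud(f,x["pixels"]);v,u=np.nonzero(x["pixels"]);print(l,round(x["p"],2),u.mean(),v.mean(),np.median(P,0),np.percentile(P[:,2],[5,95]))
m=np.zeros((480,640),bool); m[90:265,240:400]=1
t=cloud(f,m);c=t.mean(0);u,S,vt=np.linalg.svd(t-c,full_matrices=False); print("head",c,vt[2],S/len(t)**.5)
print(status.state()["ee_pos"],status.state()["force"])
f=vision.grab_frame("side"); u,v=proj(f,[605,-156.5,70])[0].astype(int); cv2.imwrite("pics/side6.png",cv2.resize(f["color"][v-60:v+60,u-80:u+80],None,fx=4,fy=4,interpolation=cv2.INTER_CUBIC))
E
```

```text
time_s: 12.85
ee_pos: [555.2, -5.0, 423.6]
ee_rot: [180.0, 0.1, -2.6]
force: [-0.1, 0.0, -3.7]
gripper_width: 24.0
pin_top 0.83 505.682379349046 139.75757575757575 [ 605.59803639 -156.89697431   63.65475987] [60.22564232 64.93250788]
catch_top 0.75 194.05504587155963 277.56788990825686 [503.93091474 104.29125799  79.24126622] [61.56117309 80.79454254]
head [620.54755214  -7.65837878 298.16003477] [-1.29990900e-03 -7.96895199e-04 -9.99998838e-01] [12.86553828 11.7117856   0.6108013 ]
[555.15813298  -5.71120162 423.95511726] [-0.45458184  0.06976205 -4.43969673]
```

View pics/wrist6.png

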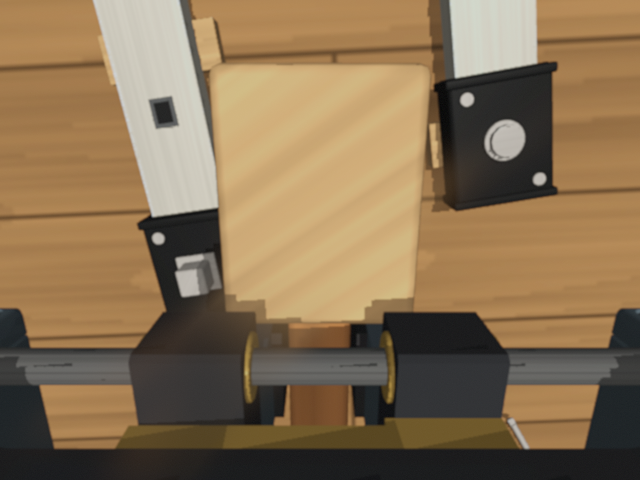

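View pics/side6.png

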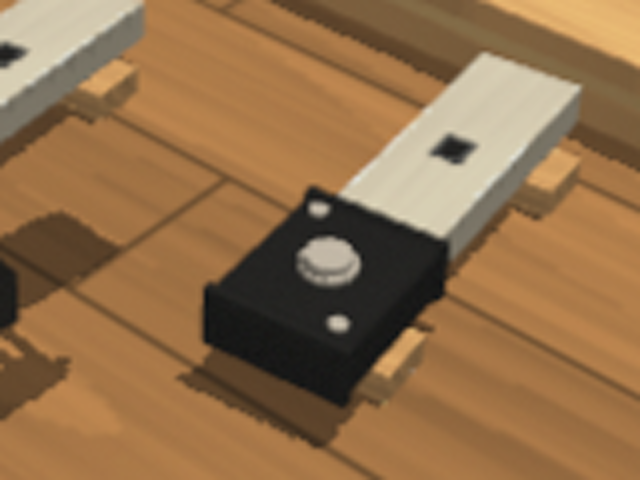

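The pin head now sits on its collar (side crop 328,260), and its top dropped from 83.5 to 63.7 mm in the same camera. The catch still reads about 80, and the mallet is level. I'll carry it back to its original spot.

```bash
python3 -m jog '[[0.01,-0.004,-0.03,0,0,0,0],[0.01,-0.004,-0.04,0,0,0,0],[0.01,-0.004,-0.045,0,0,0,0],[0.01,-0.004,-0.045,0,0,0,0],[0.01,-0.004,-0.045,0,0,0,0],[0.01,-0.004,-0.045,0,0,0,0],[0.01,-0.004,-0.04,0,0,0,0],[0.01,-0.003,-0.035,0,0,0,0],[0.01,0,-0.023,0,0,0,0],[0.01,0,0,0.03,0,0,0],[0.01,0,0,0.03,0,0,0],[0.01,0,0,0.03,0,0,0]]'
python3 -m jog '[[0.01,0,0,0.03,0,0,0],[0.01,0,0,0.03,0,0,0],[0.01,0,0,0.02,0,0,0],[0.01,0,0,0.01,0,0,0],[0.01,0,0,0,0,0,0],[0.01,0,0,0,0,0,0]]'
```

```text
time_s: 14.55
ee_pos: [540.7, 343.6, 333.4]
ee_rot: [180.0, -0.0, -2.7]
force: [0.3, 0.0, -4.0]
gripper_width: 24.0
time_s: 15.3
ee_pos: [540.7, 344.3, 245.4]
ee_rot: [-179.9, -0.1, -2.7]
force: [0.3, 0.4, -4.2]
gripper_width: 23.6
```

```bash
python3 -m jog '[[0.01,0,0,0.01,0,0,0],[0.01,0,0,0.008,0,0,0],[0.01,0,0,0.004,0,0,0],[0.01,0,0,0.002,0,0,0],[0.01,0,0,0,0,0,0]]'; python3 -m jog '[[0.01,0,0,0.0015,0,0,0],[0.01,0,0,0,0,0,0]]'
```

```text
time_s: 15.92
ee_pos: [540.3, 344.3, 220.4]
ee_rot: [-180.0, -0.0, -2.6]
force: [-0.3, -0.1, -4.0]
gripper_width: 23.6
time_s: 16.18
ee_pos: [540.2, 344.4, 220.1]
ee_rot: [-180.0, -0.1, -2.6]
force: [-3.4, -0.4, 4.6]
gripper_width: 23.6
```

```bash
python3 -m jog '[[0.035,0,0,0,0,0,0],[0.05,0,0,0,0,0,0],[0.085,0,0,0,0,0,0],[0.09,0,0,0,0,0,0],[0.09,0,0,0,0,0,0],[0.09,0,0,0,0,0,0]]'
python3 -m jog '[[0.09,0,0,-0.01,0,0,0],[0.09,0,0,-0.03,0,0,0],[0.09,0,0,-0.04,0,0,0],[0.09,0,0,-0.04,0,0,0],[0.09,0,0,-0.04,0,0,0],[0.09,0,0,-0.04,0,0,0],[0.09,0,0,0,0,0,0],[0.09,0,0,0,0,0,0]]'
python3 - <<'E'
from h import *
f=vision.grab_frame("wrist"); cv2.imwrite("pics/wrist7.png",f["color"])
s=vision.silhouettes("wrist","mallet")
if s:
  P=cloud(f,cv2.erode(s[0]["pixels"].astype(np.uint8),np.ones((5,5)))>0); t=P[P[:,2]>85]; c=t.mean(0);u,S,vt=np.linalg.svd(t-c,full_matrices=False); print("head",len(t),c,vt[2],np.median(t[:,2]))
f=vision.grab_frame("scene"); cv2.imwrite("pics/scene7.png",f["color"])
for l in ["pin_top","catch_top"]:
  print(l,[(round(d["p"],2),np.round(d["location"],1).tolist()) for d in vision.find_in("scene",l)])
print(status.state()["force"])
E
```

```text
time_s: 16.92
ee_pos: [540.2, 344.3, 218.7]
ee_rot: [180.0, -0.0, -2.6]
force: [-0.1, 0.4, 0.4]
gripper_width: 80.9
time_s: 17.92
ee_pos: [539.8, 344.1, 418.5]
ee_rot: [180.0, 0.0, -2.6]
force: [-0.4, 0.3, -0.0]
gripper_width: 90.1
head 6733 [599.90580353 342.8130549   94.71415685] [ 5.09091395e-04 -8.71638337e-05  9.99999867e-01] 94.7346000000743
pin_top [(0.39, [606.1, -154.9, 67.6])]
catch_top [(0.51, [507.9, 110.1, 72.3])]
[ 0.40669021  0.22833709 -0.57324461]
```

View pics/scene7.png

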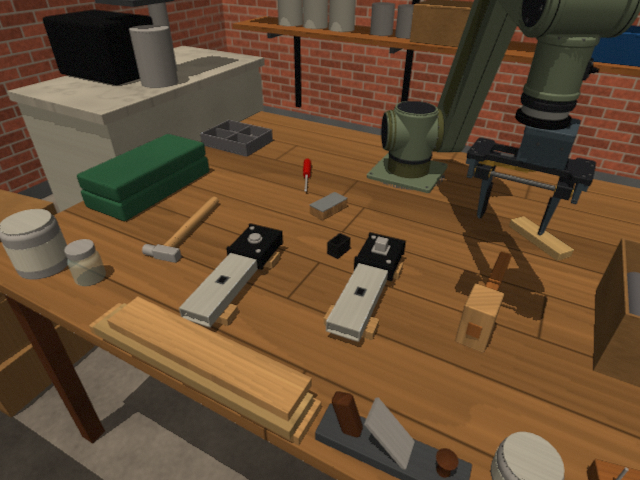

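View pics/wrist7.png

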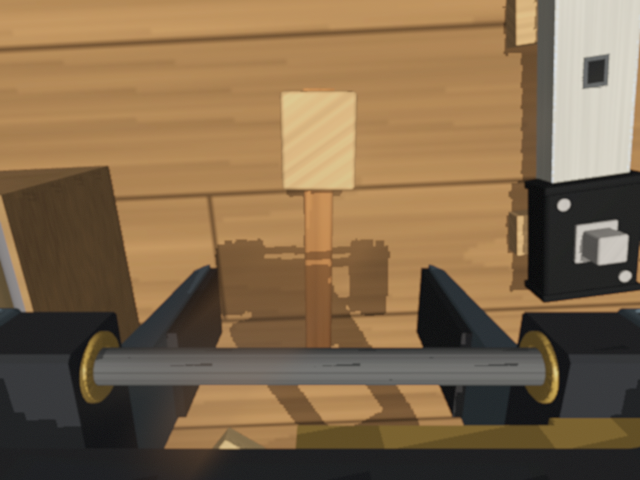

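The scene view shows the mallet upright at (480,315), the pin down on its collar at (255,239), and the catch at (381,243) still standing. The wrist view shows the mallet free between open fingers, with its head at (318,140). Handing in.

Run:
```python
from workcell import ticket
print(ticket.job_done())
```

```text
the job is handed in; nothing more can be done
None
```

I gripped the mallet by its handle, pressed the round-headed pin down with the bottom face of its head to the hard stop, and stood it back where it was. I then let go, backed off about 200 mm, and handed the job in at about 18 s; no verdict is reported.

**Pin:** in the wrist camera its top dropped from 83.5 mm to 63.7 mm, within that depth's roughly 1.5 mm offset of the 65 mm home height. The hard stop came at TCP z ≈ 285 mm, where the mallet face is at 65 mm, and the pictures show the head on its collar. The highest force reading was about 43 N, taken at that stop.

**Mallet:** it stands level to within 0.1° at its original place (within about 2 mm), with its top at 94.7 mm as before. The tool force read about zero after release.

**Catch:** nothing went near it. Its wrist-camera height was 79–81 mm after the strike, consistent with the stated 81 mm.

**Disagreements:**
- The scene-camera network put the catch at 75.6 mm before and 72.3 mm after. That is a "middle of the visible surface" value with low confidence, so I gave it no weight; the pictures show the button unchanged.
- The two fixed cameras differed by about 8 mm on the mallet's sideways position, so I used the wrist-camera fit instead.

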